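# Build up the belt-tensioner stud: spacer, washer, bushing

## Task

Rebuild the belt tensioner: thread the aluminium spacer, then the dark steel washer, then the flanged brass bushing (flange down) onto the upright stud of the bracket, one after another. Then press the stack straight down until the rubber ring under it is fully home against the bracket, and let go. Work by feel and gently (more than 40 N on the bracket or stud spoils it) and leave the other things on the bench where they are.

Things in the scene. Friction and masses are not known exactly. Their poses are not given: they have to be found in the camera images.
- slot (a point): Centre of the slot in the bracket's flat top; z up, y along the slot. A fixed plain steel stud, 18 mm thick, stands up out of the slot, its top 47 mm above this point, the last 2 mm bevelled to 15 mm. It may stand anywhere along the slot, up to 15 mm either way along y (0 along x): where is not measured, it must be felt or seen. It does not give under the allowed forces.
- spacer_c (a point): Loose aluminium spacer sleeve, outside diameter 42 mm, through bore 20.5 mm, 18 mm tall, 50 g, standing on the bench, bore upright. Point at its centre, 9 mm above its underside; z along the bore. Goes on first. At home this point is 13 mm above the slot point.
- washer_c (a point): Loose thick dark steel washer, outside diameter 52 mm, bore 20.5 mm, 8 mm thick, 90 g, lying flat on the bench. Point at its centre, 4 mm above its underside; z along the bore. Goes on second. At home 26 mm above the slot point.
- bushing_c (a point): Loose brass bushing, bore 20.5 mm, 22 mm tall, 140 g: a flange 46 mm across and 4 mm thick at the bottom, above it a barrel 36 mm across. Stands on its flange. Point at its centre, 11 mm above its underside; z along the bore, flange at -z. Goes on last. At home 41 mm above the slot point, its top then 5 mm above the stud's top.
- bracket: Fixed tensioner bracket, 100 x 150 mm, 30 mm thick; origin under its centre, 30 mm below the slot point. Bolt heads near its corners are 5 mm tall. Round the stud a black rubber ring, 40 mm wide, 4 mm thick, sits 5 to 8 mm (unknown) above its top face; it slides down when pushed with about 8 N (plus 0.15 N per mm/s), stays there, and is home on the face: then the push rises steeply.
- spanner: Steel spanner 170 mm long lying on the bench; bystander, leave alone.
- old_bearing: Worn bright steel bearing ring, 44 mm across, bore 18 mm, 12 mm tall; origin at its underside; bystander, not part of the stack, leave alone.
- spray_can: Grey and black spray can with red cap, 60 mm across, 170 mm tall; origin at its underside; bystander.
- oil_filter: Yellow oil filter, 72 mm across, 84 mm tall; origin at its underside; bystander.
- carton: Red parts carton 70 x 110 x 60 mm; origin at its underside; bystander.
- socket: Steel wrench socket, 24 mm across, 30 mm tall; origin at its underside; bystander.
- screwdriver: Screwdriver lying on the bench; bystander.
Mind the look-alikes: they are no part of the job. Of the things that look like the part that bears washer_c, the middle-sized one is meant.

How it is judged (in metres and radians):
On the way, in this order (a step that is already met when the one before it is completed fails the run):
1. the spacer is threaded on the stud, down on the rubber ring (horizontal distance between spacer_c and slot below 0.0185 m and z of spacer_c in the frame of slot between 0.01 and 0.024 m), for 0.2 s.
2. the washer is threaded on top of the spacer (horizontal distance between washer_c and slot below 0.0185 m and z of washer_c in the frame of spacer_c above 0.009 m and z of washer_c in the frame of slot between 0.022 and 0.0375 m), for 0.2 s.
3. the bushing is threaded on top of the washer (horizontal distance between bushing_c and slot below 0.0185 m and z of bushing_c in the frame of slot between 0.037 and 0.0535 m), for 0.2 s.
At the end, for the whole second after the job is handed in: Spacer, washer and bushing (flange down) stand on the stud in that order from the bottom, upright within 7 degrees, centred on one another within 5 mm and 1.7 mm (spacer) or 2 mm from their home heights, 13, 26 and 41 mm above the slot point; nothing is held (horizontal distance between each of spacer_c, washer_c, bushing_c and slot below 0.0185 m and horizontal distance between spacer_c and washer_c below 0.005 m and horizontal distance between washer_c and bushing_c below 0.005 m and z of spacer_c in the frame of slot between 0.011 and 0.0147 m and z of washer_c in the frame of slot between 0.024 and 0.028 m and z of bushing_c in the frame of slot between 0.039 and 0.043 m and angle between each of spacer_c, washer_c, bushing_c's own z axis and vertical below 0.12 rad and contact force between the fingers and bracket below 0.1 N); the robot touches nothing.
It fails at once if more than 40 N on the bracket, its stud or rubber ring (contact force between anything else and bracket above 40 N).
It fails at once if another thing on the bench is moved more than 30 mm (distance of any of spanner, old_bearing, spray_can, oil_filter, carton, socket, screwdriver from where it was at the start of the episode above 0.03 m).
It also fails if it takes over 72 s, if anything falls off the work surface, if the arm or the gripper's body presses on something with over 40 N, if the wrist force passes 120 N, or if a joint passes its speed limit or range.

## Robot

A 6-joint arm with a two-finger parallel gripper is mounted at the origin on the work surface. World frame = base frame: x ahead of the robot, y to its left, z up, the work surface at z = 0. Lengths are in mm, angles in rad, forces in N, time in s.
With the tool pointing down it reaches from about 350 to 875 mm from the base axis. Payload 4.2 kg.
Tool frame: the origin (TCP) lies midway between the tips of the shut fingers; the grasp point (between the pads) lies behind it (arm.tcp_to_grasp is the z of the grasp point in the tool frame, in mm); z points along the fingers, y is the direction in which the jaws open and shut (so a half turn about z gives the same grasp; the last joint's range is limited). The gripper opens to 85 mm and grips with 20 to 120 N. Pads are 22 mm wide; open, the fingers measure 114 mm over their backs; the gripper's body (76 mm by 85 mm) begins 54 mm behind the grasp point. The pads swing forward as they close: fully open they stand 13 mm farther back than shut.
Start: joints at [1.535, 0.385, 0.008, 0, -1.194, -0.259], TCP at [181.561, 598.026, 231.312] pointing down, gripper open.
Joint ranges: [-3.14, 3.14], [-1.21, 2.06], [-1.07, 1.41], [-3.16, 2.05], [-2.99, -0.16], [-3.1, 3.1]. Speed limits (rad/s): [2.79, 2.79, 3.14, 3.14, 3.14, 3.14].

## Interface

Orientations are given as a unit quaternion [x, y, z, w].
In Python, from bench import arm, optics, job_done gives the robot as it stands.
- The arm moves only by the tool carry_out, never from a script. Its argument "increments" is a list that holds one entry, the list of rows, each a list of 7 numbers: the shift along the world's x, y, z in m, then the turn, a rotation vector about the world's x, y, z in degrees, then the closure, from -1 (fully open) to 1 (shut). In form: [[[x, y, z, ax, ay, az, fingers], ...]]. A call has 1 to 5 rows; each row shifts and turns the commanded pose from where the row before left it; what a row does not reach is not made up. A row lasts 1/10 s, in which the tool goes at most 50 mm and 8.59 degrees, less where a joint would pass 70% of its speed; a pose out of reach is approached as far as the arm can. A call is refused whole if a number of a shift passes 0.05 or a number of a turn 8.59, either way. A call with a gripper value outside its range is refused whole. The fingers move at their own pace and stop on an object; the grip force is fixed at half the most. Time passes only in rows, so rows that do not move let the fingers close. It gives the time, the measured TCP pose, the force and the opening at its end, in the units of the state.
- arm.read_state(): the state, without advancing time (a new reading comes with each control period).
- optics.get_image(name): name is "side" or "top"; returns a dict with "color" (400x640x3 uint8, red, green, blue), "fx", "fy", "cx", "cy" (pixels), "rvec" (rotation vector, rad) and "tvec" (3), from world to camera coordinates, as OpenCV has them. Camera axes: x right, y down, z forward; pixel columns grow to the right and rows downward; lengths in mm; the calibration is good to about 2 mm. A picture is of the moment at which its call begins. There is no depth.
- job_done(): hands the job in, once; it reports no verdict.
The state is a dict: "clock": time; "joints": joint angles; "joint_vel": joint speeds; "joint_efforts": joint torques, N m; "position": TCP position; "ee_rot": TCP orientation; "contact_force": force on the tool from outside, world axes, zero at the start; "wrist_torque": the same for the moment, N m; "gripper_width": finger opening in mm.
Only numpy, scipy, OpenCV 4.12 (cv2) and the standard library are available. Lean on these libraries where they do the work, as an engineer would, in place of code of your own. Each camera call takes 0.05 s, during which the arm holds its last target.

## Working session

There is one attempt and no reset: what is moved stays moved. The work goes in short steps, Python scripts to look and compute and a tool call to move; the robot and the scene stay as the last step left them, time stands still between calls to the robot, and variables do not carry over. Pictures are saved under pics/ and viewed, and the job is handed in when it is done.

Besides the shell and the picture viewer there is one more tool, called after "Request:" as name([rows], argument=value, ...), one row to a line, values as JSON. carry_out: Moves the arm, as the interface text tells. Its arguments: {"type":"object","properties":{"increments":{"type":"array","items":{"type":"array","items":{"type":"array","items":{"type":"number"}}}}},"required":["increments"]}

```bash
mkdir -p pics; ls; python3 - <<'E'
from bench import arm, optics
import cv2
print(arm.read_state(), arm.tcp_to_grasp)
for n in ("top","side"):
    d=optics.get_image(n); cv2.imwrite(f"pics/{n}0.png",d["color"][:,:,::-1])
    print(n,{k:d[k] for k in d if k!="color"})
E
```

```text
pics
{'clock': 0.0, 'joints': array([ 1.53457754e+00,  3.85537083e-01,  6.60433075e-03, -4.86679559e-04,
       -1.19399511e+00, -2.58626881e-01]), 'joint_vel': array([ 0.00049568,  0.00070749, -0.00048985, -0.00107788,  0.00150838,
       -0.00054967]), 'joint_efforts': array([-5.79205880e-05, -3.92287338e+01,  1.88403207e+01,  4.18622196e+00,
       -4.58371360e-03,  3.45939362e-06]), 'position': array([181.41918915, 597.4711881 , 230.22675512]), 'ee_rot': array([ 9.89139143e-01, -1.46978126e-01, -1.06502565e-04,  1.08428335e-03]), 'contact_force': array([ 0.21512476,  0.63922519, -0.15954346]), 'wrist_torque': array([-0.02322045,  0.05060891, -0.01327249]), 'gripper_width': 85.317075726967} -18.700000000000003
top {'fx': 407.0186724170989, 'fy': 407.0186724170989, 'cx': 329.0506882143217, 'cy': 195.11713362677418, 'rvec': array([ 2.16406226, -2.16879404,  0.09410469]), 'tvec': array([  63.507764  ,  561.07599914, 1064.43447393])}
side {'fx': 398.1300559938123, 'fy': 398.1300559938123, 'cx': 317.8713499539266, 'cy': 210.75042608992524, 'rvec': array([ 2.23604733, -0.06648286,  0.03625482]), 'tvec': array([-546.04423034,   96.4034816 ,  925.03305269])}
```

View pics/top0.png

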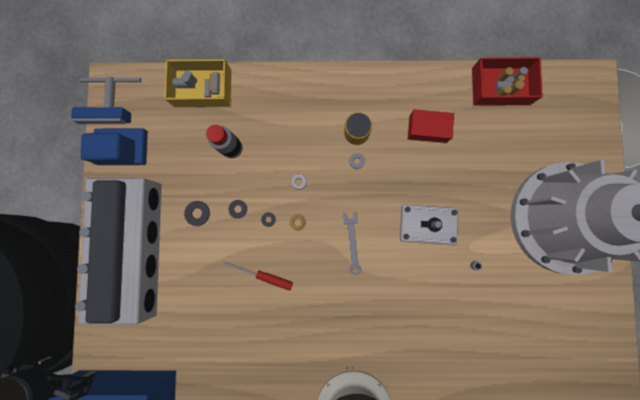

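View pics/side0.png

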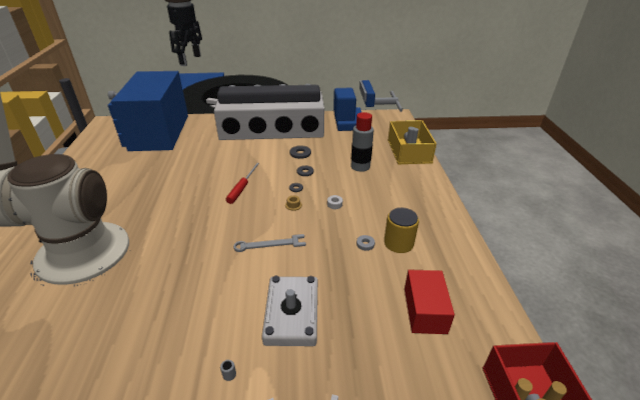

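```bash
cat > h.py <<'E'
from bench import arm, optics
import cv2, numpy as np
def cam(d):
    R=cv2.Rodrigues(np.array(d["rvec"]))[0]; t=np.array(d["tvec"]); K=np.array([[d["fx"],0,d["cx"]],[0,d["fy"],d["cy"]],[0,0,1]]);return K,R,t
def proj(d,P):
    return cv2.projectPoints(np.array(P,float).reshape(-1,3),np.array(d["rvec"]),np.array(d["tvec"]),cam(d)[0],None)[0].reshape(-1,2)
def ray(d,uv):
    K,R,t=cam(d); c=-R.T@t; v=R.T@np.linalg.inv(K)@np.array([uv[0],uv[1],1.]); return c,v
def onz(d,uv,z):
    c,v=ray(d,uv); return c+v*(z-c[2])/v[2]
E
python3 - <<'E'
from h import *
a=cv2.imread("pics/top0.png"); b=cv2.imread("pics/side0.png")
cv2.imwrite("pics/tA.png",cv2.resize(a[140:260,170:370],None,fx=4,fy=4,interpolation=cv2.INTER_CUBIC))
cv2.imwrite("pics/tB.png",cv2.resize(a[190:260,390:490],None,fx=6,fy=6,interpolation=cv2.INTER_CUBIC))
cv2.imwrite("pics/sA.png",cv2.resize(b[130:260,220:390],None,fx=4,fy=4,interpolation=cv2.INTER_CUBIC))
cv2.imwrite("pics/sB.png",cv2.resize(b[265:350,250:335],None,fx=7,fy=7,interpolation=cv2.INTER_CUBIC))
for n in("top","side"):
    d=optics.get_image(n); print(n,proj(d,[[0,0,0],[181,598,230],[600,0,0]]),cam(d)[1],ray(d,(320,200))[0])
    for uv in {"top":[(197,213),(237,209),(268,219),(298,222),(299,182),(357,160),(431,224)],"side":[(300,152),(305,171),(296,187),(293,203),(335,202),(366,242),(291,306)]}[n]: print(uv,onz(d,uv,8 if uv not in((431,224),(291,306)) else 30))
E
```

```text
top [[353.33480004 409.66148923]
 [ 74.62209695 365.70130704]
 [351.71091573 182.03835196]] [[-0.00166328 -0.99994153 -0.01068514]
 [-0.99525786  0.00269452 -0.0972344 ]
 [ 0.0972575   0.01047274 -0.99520415]] [ 454.99669056   50.84467482 1114.56408197]
(197, 213) [515.06748455 423.03561249   8.        ]
(237, 209) [525.74578302 313.80370381   8.        ]
(268, 219) [498.30185374 228.70082502   8.        ]
(298, 222) [489.99035432 146.96515347   8.        ]
(299, 182) [599.50664524 144.85113352   8.        ]
(357, 160) [660.06577464 -14.62046823   8.        ]
(431, 224) [ 483.29367824 -207.99599567   30.        ]
side [[ 82.85637468 252.24205   ]
 [191.25787911  65.6294856 ]
 [339.90654448 242.11202108]] [[ 0.99814614 -0.06079589  0.00285284]
 [-0.03532337 -0.61683574 -0.78629888]
 [ 0.04956347  0.78474042 -0.61783973]] [ 502.58938722 -699.64295781  648.88190047]
(300, 152) [515.32052963 422.03295053   8.        ]
(305, 171) [527.32606348 308.19810086   8.        ]
(296, 187) [499.04022297 226.04169267   8.        ]
(293, 203) [489.71936101 151.60358624   8.        ]
(335, 202) [602.15598574 149.63833248   8.        ]
(366, 242) [660.5929738  -11.80645654   8.        ]
(291, 306) [ 482.43248075 -207.33808343   30.        ]
```

View pics/tA.png

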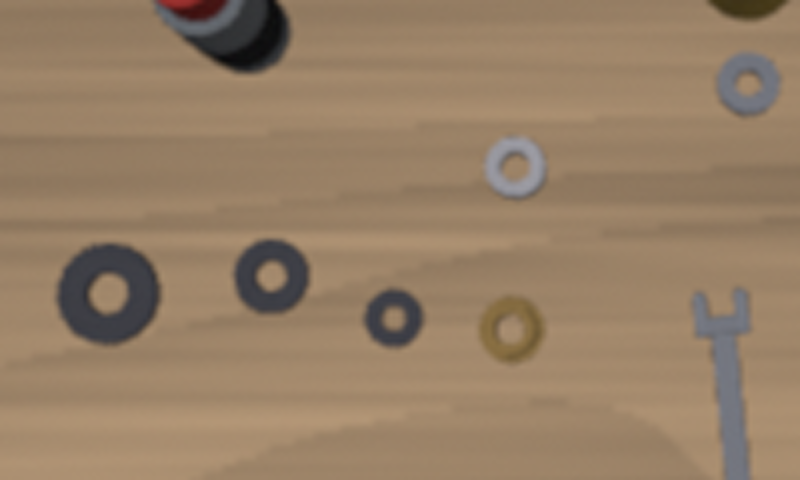

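View pics/tB.png

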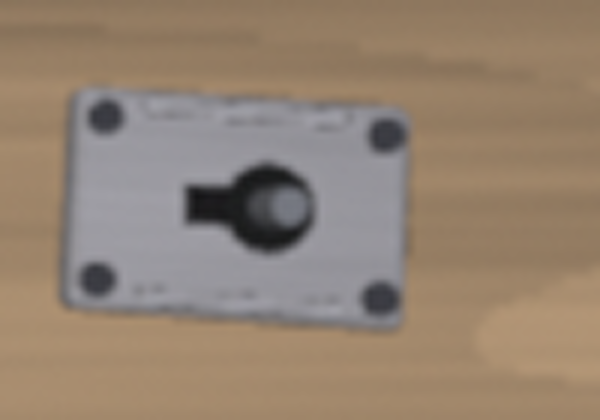

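View pics/sA.png

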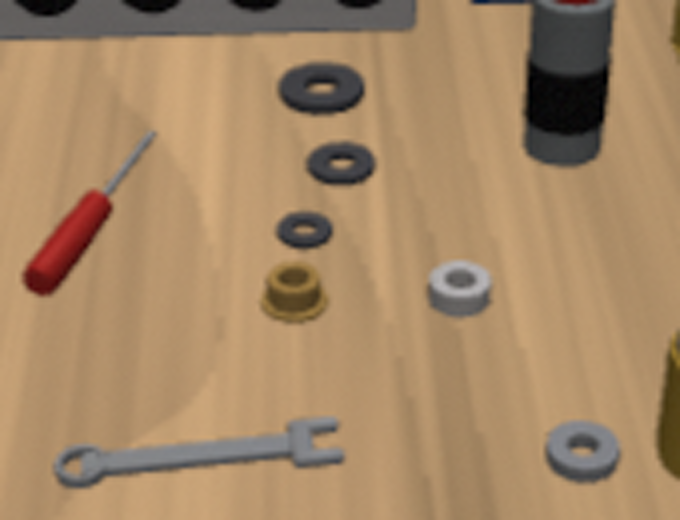

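View pics/sB.png

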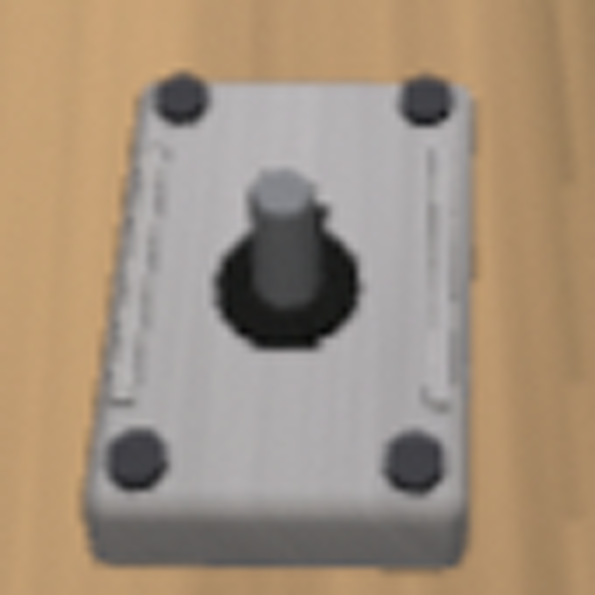

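```bash
cat > seg.py <<'E'
from h import *
from scipy.optimize import least_squares
def circ(r,z,n=60):
    a=np.linspace(0,2*np.pi,n); return np.c_[r*np.cos(a),r*np.sin(a),z+0*a]
M={'spacer':np.r_[circ(21,0),circ(21,18)],'washer':np.r_[circ(26,0),circ(26,8)],'bushing':np.r_[circ(23,0),circ(23,4),circ(18,22)],'bearing':np.r_[circ(22,0),circ(22,12)]}
def modelmom(d,pts,xy):
    p=proj(d,pts+[xy[0],xy[1],0]); h=cv2.convexHull(p.astype(np.float32)); m=cv2.moments(h); return np.array([m['m10']/m['m00'],m['m01']/m['m00']]),m['m00']
def segm(img,uv,win=16):
    u,v=map(int,uv); S=8
    c=img[v-win:v+win,u-win:u+win]; big=cv2.resize(c,None,fx=S,fy=S,interpolation=cv2.INTER_CUBIC)
    lab=cv2.cvtColor(big,cv2.COLOR_RGB2LAB).astype(float)
    bg=np.median(np.r_[lab[:16].reshape(-1,3),lab[-16:].reshape(-1,3)],0)
    dist=np.linalg.norm(lab-bg,axis=2)
    m=(dist>0.45*np.percentile(dist,92)).astype(np.uint8)
    cs,_=cv2.findContours(m,cv2.RETR_EXTERNAL,cv2.CHAIN_APPROX_NONE)
    cc=min((k for k in cs if cv2.contourArea(k)>20*S*S),key=lambda k:np.linalg.norm(k.mean((0,1))-win*S))
    mm=cv2.moments(cv2.convexHull(cc)); 
    o=np.array([mm['m10']/mm['m00'],mm['m01']/mm['m00']]); return (o+.5)/S-.5+[u-win,v-win],mm['m00']/S/S
def locate(d,name,uv):
    c,a=segm(d['color'],uv); s=least_squares(lambda q:modelmom(d,M[name],q)[0]-c,onz(d,c,5)[:2])
    return s.x,c,a,modelmom(d,M[name],s.x)[1]
E
python3 - <<'E'
from seg import *
T=optics.get_image("top");S=optics.get_image("side")
for n,a,b in [('spacer',(299,182),(335,202)),('washer',(237,209),(305,171)),('bushing',(298,222),(293,203)),('bearing',(357,160),(366,242))]:
    print(n,*[np.round(q,1) for q in locate(T,n,a)],'|',*[np.round(q,1) for q in locate(S,n,b)])
print('stud',onz(T,(438.1,223.9),77),onz(S,(290,292),77))
for p in [(75,92),(410,108),(400,328),(62,305)]:print(onz(T,(390+(p[0]+.5)/6-.5,190+(p[1]+.5)/6-.5),30))
E
```

```text
spacer [595.2 143.9] [299.3 183.5] 390.8 198.1 | [600.2 147.9] [334.3 202.2] 193.8 200.6
washer [526.6 313.4] [237.4 208.8] 276.7 295.0 | [526.5 318.7] [304.6 170.3] 1005.0 164.8
bushing [490.8 148.7] [297.5 221.8] 226.6 224.9 | [490.1 147.8] [293.2 204.8] 141.1 220.6
bearing [658.3 -13.6] [356.6 160.7] 205.8 210.4 | [658.8 -11.2] [365.2 242.8] 240.2 253.2
stud [ 482.28554536 -214.74878299   77.        ] [ 482.372677   -212.52665371   77.        ]
[ 534.20903902 -132.42049321   30.        ]
[ 526.73466481 -280.5519473    30.        ]
[ 429.87197973 -273.03676127   30.        ]
[ 440.14652985 -124.90797008   30.        ]
```

Request:
carry_out([
  [[0.033,-0.036,0,0,0,8.45,-1],[0.033,-0.036,0,0,0,8.45,-1],[0.033,-0.036,0,0,0,0,-1],[0.033,-0.036,0,0,0,0,-1],[0.033,-0.036,0,0,0,0,-1]],
])

```text
clock: 0.8
position: [347.5, 416.4, 231.5]
ee_rot: [1.0, 0.0, 0.0, -0.0]
contact_force: [1.0, 0.7, 0.3]
gripper_width: 85.3
```

Request:
carry_out([
  [[0.033,-0.035,0,0,0,0,-1],[0.033,-0.035,0,0,0,0,-1],[0.033,-0.035,0,0,0,0,-1],[0.033,-0.035,0,0,0,0,-1],[0.033,-0.035,0,0,0,0,-1]],
])

```text
clock: 1.3
position: [512.6, 241.4, 231.6]
ee_rot: [1.0, 0.0, 0.0, -0.0]
contact_force: [0.1, 1.5, 1.0]
gripper_width: 85.2
```

Request:
carry_out([
  [[0.035,-0.035,0,0,0,0,-1],[0.035,-0.035,0,0,0,0,-1],[0.0175,-0.0244,-0.03,0,0,0,-1],[0,0,-0.05,0,0,0,-1],[0,0,-0.05,0,0,0,-0.4]],
])

```text
clock: 1.8
position: [600.1, 147.5, 100.6]
ee_rot: [1.0, -0.001, 0.001, -0.001]
contact_force: [0.4, 0.3, -0.5]
gripper_width: 73.3
```

```bash
python3 - <<'E'
from h import *
print(arm.read_state())
T=optics.get_image("top");S=optics.get_image("side")
a=T['color'][:,:,::-1];b=S['color'][:,:,::-1]
x=cv2.resize(a[120:260,200:400],None,fx=4,fy=4);y=cv2.resize(b[60:300,200:500],None,fx=2.66,fy=2.66)[:600]
cv2.imwrite("pics/t1.png",x[:600]);cv2.imwrite("pics/s1.png",y)
E
```

```text
{'clock': 1.8, 'joints': array([ 5.02547210e-01,  4.88238266e-01, -1.79620202e-01, -9.29746429e-05,
       -9.00056769e-01,  1.06589154e+00]), 'joint_vel': array([ 2.26247811e-02,  5.37143338e-01, -5.75216167e-01,  1.04915751e-04,
        1.08115551e+00, -9.55408865e-04]), 'joint_efforts': array([-9.78134908e-01, -4.56811881e+01,  1.70809078e+01,  3.63580294e+00,
       -7.88866058e-01,  6.09803144e-03]), 'position': array([600.14713003, 147.52885648, 100.56373302]), 'ee_rot': array([ 9.99998233e-01, -1.20762707e-03,  1.24401649e-03, -7.27268861e-04]), 'contact_force': array([ 0.42860791,  0.31663482, -0.46302086]), 'wrist_torque': array([ 0.01416931, -0.0634916 , -0.03070923]), 'gripper_width': 73.33998265378712}
```

View pics/s1.png

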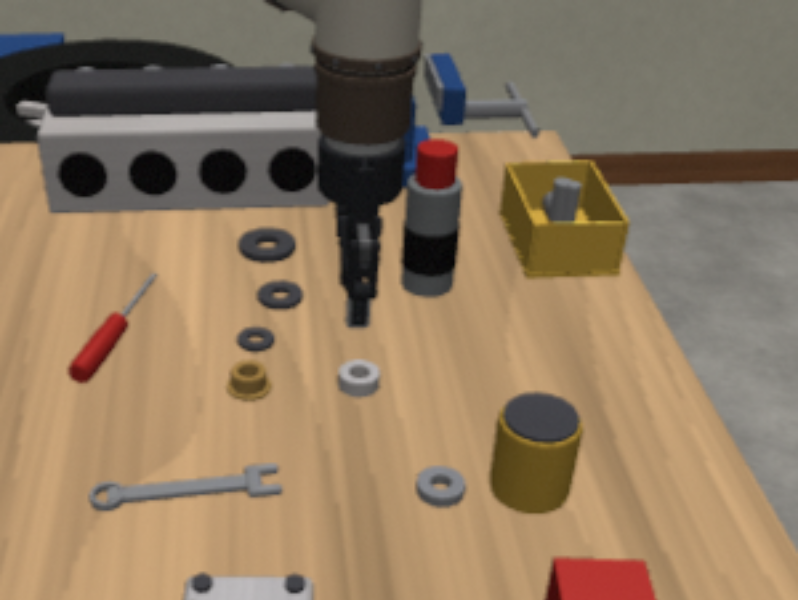

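Request:
carry_out([
  [[0,0,-0.045,0,0,0,-0.3],[0,0,-0.035,0,0,0,-0.3],[0,0,-0.012,0,0,0,-0.3],[0,0,-0.004,0,0,0,-0.3],[0,0,0,0,0,0,-0.3]],
])

```text
clock: 2.4
position: [600.5, 149.5, 7.2]
ee_rot: [1.0, 0.001, 0.001, -0.0]
contact_force: [-0.7, -0.7, -0.4]
gripper_width: 55.6
```

Request:
carry_out([
  [[0,-0.001,-0.002,0,0,0,-0.1],[0,0,0,0,0,0,0.05],[0,0,0,0,0,0,0.05],[0,0,0,0,0,0,0.05],[0,0,0,0,0,0,0.05]],
])

```text
clock: 2.9
position: [600.5, 148.2, 5.8]
ee_rot: [1.0, 0.0, 0.002, -0.001]
contact_force: [-1.7, -0.0, 6.2]
gripper_width: 41.2
```

Request:
carry_out([
  [[0,0,0,0,0,0,-0.3],[0,0,0.002,0,0,0,-0.4],[0,0,0,0,0,-8.5,-0.4],[0,0,0,0,0,-8.5,-0.4],[0,0,0,0,0,-8.5,-0.4]],
])

```text
clock: 3.4
position: [599.0, 147.6, 5.3]
ee_rot: [0.975, -0.224, -0.0, 0.0]
contact_force: [-0.0, -0.5, -0.3]
gripper_width: 59.9
```

Request:
carry_out([
  [[0,0,0,0,0,-8.5,-0.4],[0,0,0,0,0,-8.5,-0.4],[0,0,0,0,0,-8.5,-0.4],[0,0,0,0,0,-8.5,-0.4],[0,0,0,0,0,-8.5,-0.4]],
])

```text
clock: 3.9
position: [599.0, 147.6, 5.3]
ee_rot: [0.827, -0.562, -0.0, 0.0]
contact_force: [-0.2, 0.3, 0.0]
gripper_width: 59.6
```

Request:
carry_out([
  [[0,0,0,0,0,-8.5,-0.4],[0,0,0,0,0,-8.5,-0.4],[0,0,0,0,0,-5,-0.3],[0,0,0,0,0,0,-0.3],[0,0,0,0,0,0,-0.3]],
])

```text
clock: 4.4
position: [599.0, 147.6, 5.3]
ee_rot: [0.708, -0.706, -0.0, 0.0]
contact_force: [-0.5, 0.3, -0.1]
gripper_width: 56.0
```

Request:
carry_out([
  [[0,0,0,0,0,0,-0.1],[0,0,0,0,0,0,0.2],[0,0,0,0,0,0,0.2],[0,0,0,0,0,0,0.2],[0,0,0,0,0,0,0.2]],
])

```text
clock: 4.9
position: [599.4, 147.8, 5.8]
ee_rot: [0.707, -0.707, 0.0, -0.0]
contact_force: [-1.1, 0.7, 4.4]
gripper_width: 38.9
```

Request:
carry_out([
  [[0,0,0.03,0,0,0,0.2],[0,0,0.03,0,0,0,0.2]],
])

```text
clock: 5.1
position: [597.8, 147.1, 64.2]
ee_rot: [-0.707, 0.707, 0.001, -0.002]
contact_force: [0.5, -0.3, -0.5]
gripper_width: 39.0
```

```bash
cat >> h.py <<'E'
def snap(tag,ut=None,us=None,s=5):
    for n,c in(("top",ut),("side",us)):
        if c is None: continue
        d=optics.get_image(n); a=d['color'][:,:,::-1]; u,v=c; w,h=400//s,280//s
        cv2.imwrite(f"pics/{tag}{n}.png",cv2.resize(np.ascontiguousarray(a[max(0,v-h):v+h,max(0,u-w):u+w]),None,fx=s,fy=s,interpolation=cv2.INTER_CUBIC))
E
python3 - <<'E'
from h import *
print(arm.read_state())
snap("a",None,(335,180))
E
```

```text
{'clock': 5.1, 'joints': array([ 5.03575640e-01,  5.30426029e-01, -2.14395860e-01, -5.70080954e-04,
       -8.30304979e-01, -5.03373611e-01]), 'joint_vel': array([ 0.00094007, -0.39749303,  0.26468238,  0.00608012, -0.62354396,
       -0.00207214]), 'joint_efforts': array([-1.27381738e-01, -4.03814149e+01,  1.38009793e+01,  3.17635261e+00,
        3.15184509e-01, -3.86931481e-05]), 'position': array([597.7911515 , 147.05001832,  64.20056744]), 'ee_rot': array([-0.70704023,  0.70716998,  0.00080408, -0.00202137]), 'contact_force': array([ 0.47537287, -0.31209058, -0.5461262 ]), 'wrist_torque': array([-0.02434449, -0.11088142,  0.03744159]), 'gripper_width': 39.03217852018845}
```

View pics/aside.png

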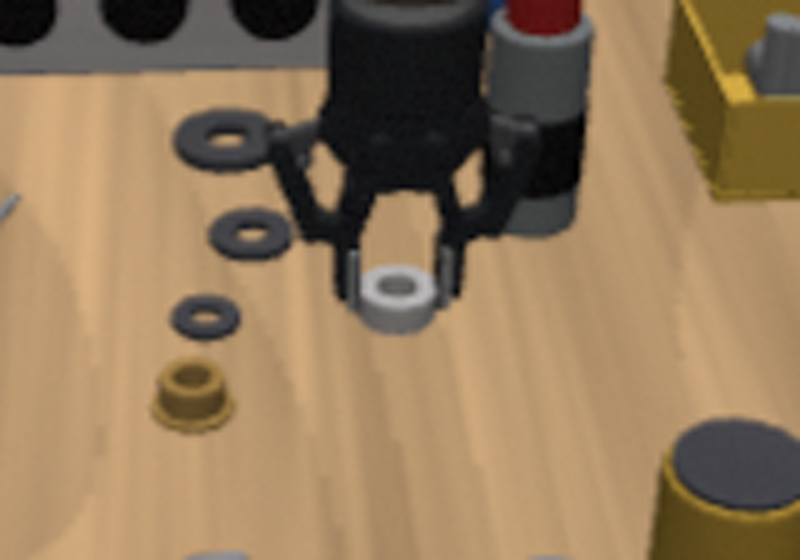

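Request:
carry_out([
  [[-0.0146,-0.0452,0.012,0,0,0,0.2],[-0.0146,-0.0452,0.012,0,0,0,0.2],[-0.0146,-0.0452,0.012,0,0,0,0.2],[-0.0146,-0.0452,0.012,0,0,0,0.2],[-0.0146,-0.0452,0,0,0,0,0.2]],
])

```text
clock: 5.65
position: [526.0, -79.9, 114.5]
ee_rot: [0.707, -0.707, 0.001, -0.001]
contact_force: [1.3, -0.3, -0.1]
gripper_width: 39.2
```

Request:
carry_out([
  [[-0.0146,-0.0452,0,0,0,0,0.2],[-0.0146,-0.0452,0,0,0,0,0.2],[-0.0146,-0.0448,-0.01,0,0,0,0.2],[0,0,-0.01,0,0,0,0.2],[0,0,0,0,0,0,0.2]],
])

```text
clock: 6.15
position: [480.3, -214.3, 91.4]
ee_rot: [-0.706, 0.708, 0.002, -0.001]
contact_force: [-0.2, 0.6, -0.7]
gripper_width: 38.9
```

```bash
python3 - <<'E'
from h import *
print(arm.read_state()['position'],arm.read_state()['contact_force'])
snap("b",(435,220),(291,290),6)
E
```

```text
[ 480.25110462 -214.30711486   91.39640446] [-0.18321789  0.58994501 -0.71158737]
```

View pics/bside.png

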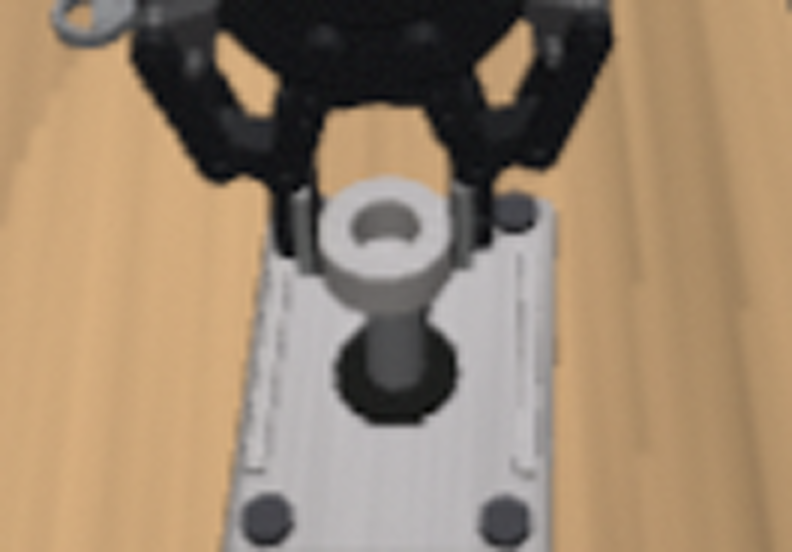

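View pics/btop.png

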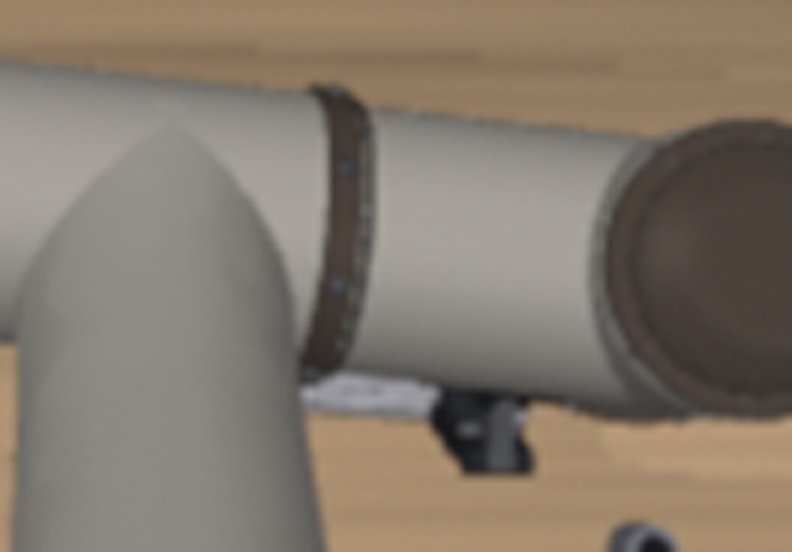

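```bash
python3 - <<'E'
from h import *
s=arm.read_state();print(s['position'],s['contact_force'],s['joint_vel'])
E
```

```text
[ 482.34220123 -213.08893839   92.94343987] [-0.26419717  0.04566856 -0.26477401] [ 0.02153116 -0.0114742   0.012305    0.00448315  0.00071916  0.0011254 ]
```

Request:
carry_out([
  [[0,0,0,0,0,0,0.2]],
])

```text
clock: 6.35
position: [483.1, -212.6, 93.6]
ee_rot: [0.708, -0.706, 0.0, -0.0]
contact_force: [0.5, -0.2, -0.4]
gripper_width: 39.1
```

Request:
carry_out([
  [[0,0,-0.004,0,0,0,0.2],[0,0,-0.003,0,0,0,0.2],[0,0,-0.002,0,0,0,0.2],[0,0,-0.002,0,0,0,0.2],[0,0,-0.001,0,0,0,0.2]],
])

```text
clock: 6.85
position: [482.2, -213.5, 81.1]
ee_rot: [0.707, -0.707, -0.0, 0.0]
contact_force: [-0.3, 0.3, -0.8]
gripper_width: 39.1
```

Request:
carry_out([
  [[0,0,-0.0015,0,0,0,0.2],[0,0,-0.0015,0,0,0,0.2],[0,0,-0.001,0,0,0,0.2]],
])

```text
clock: 7.15
position: [482.4, -213.8, 77.3]
ee_rot: [0.707, -0.707, 0.0, -0.0]
contact_force: [-0.8, -1.0, -0.9]
gripper_width: 38.8
```

Request:
carry_out([
  [[0,0,-0.003,0,0,0,0.2],[0,0,-0.003,0,0,0,0.2],[0,0,-0.003,0,0,0,0.2],[0,0,-0.003,0,0,0,0.2],[0,0,-0.003,0,0,0,0.2]],
])

```text
clock: 7.65
position: [482.4, -213.8, 62.2]
ee_rot: [0.707, -0.707, 0.0, 0.0]
contact_force: [-1.3, -3.0, 2.1]
gripper_width: 38.9
```

Request:
carry_out([
  [[0,0,-0.003,0,0,0,0.2],[0,0,-0.002,0,0,0,0.2],[0,0,-0.002,0,0,0,0.2],[0,0,-0.001,0,0,0,0.2],[0,0,-0.001,0,0,0,0.2]],
])

```text
clock: 8.15
position: [482.4, -213.8, 53.4]
ee_rot: [0.707, -0.707, 0.0, 0.0]
contact_force: [-0.7, -5.4, 3.8]
gripper_width: 39.0
```

Request:
carry_out([
  [[0,-0.001,0,0,0,0,0.2],[0,0,0,0,0,0,0.2]],
])

```text
clock: 8.35
position: [482.0, -214.0, 52.8]
ee_rot: [-0.707, 0.707, 0.001, 0.0]
contact_force: [0.7, -0.7, -0.9]
gripper_width: 39.2
```

Request:
carry_out([
  [[0,-0.0005,-0.001,0,0,0,0.2],[0,0,-0.0015,0,0,0,0.2],[0,0,-0.0015,0,0,0,0.2],[0,0,-0.001,0,0,0,0.2],[0,0,-0.001,0,0,0,0.2]],
])

```text
clock: 8.85
position: [482.2, -215.0, 47.1]
ee_rot: [0.707, -0.707, -0.0, 0.0]
contact_force: [0.2, 0.1, -0.3]
gripper_width: 39.4
```

Request:
carry_out([
  [[0,0,-0.001,0,0,0,0.2],[0,0,-0.0007,0,0,0,0.2],[0,0,0,0,0,0,0.2]],
])

```text
clock: 9.15
position: [482.3, -215.0, 46.0]
ee_rot: [0.707, -0.707, 0.0, 0.0]
contact_force: [-1.3, 0.6, 2.6]
gripper_width: 39.3
```

Request:
carry_out([
  [[0,0,0,0,0,0,0],[0,0,0,0,0,0,-0.3],[0,0,0,0,0,0,-0.4],[0,0,0.02,0,0,0,-0.4],[0,0,0.04,0,0,0,-0.4]],
])

```text
clock: 9.65
position: [479.9, -214.6, 103.3]
ee_rot: [-0.707, 0.707, 0.003, -0.002]
contact_force: [1.1, 0.2, 1.0]
gripper_width: 60.1
```

Request:
carry_out([
  [[0,0,0.03,0,0,0,-0.4],[0.004,0.049,0,0,0,0,-0.4],[0.004,0.049,0,0,0,0,-0.4],[0.004,0.049,0,0,0,0,-0.4],[0.004,0.049,0,0,0,0,-0.4]],
])

```text
clock: 10.15
position: [498.2, -17.4, 135.8]
ee_rot: [-0.707, 0.707, -0.0, 0.0]
contact_force: [1.3, -0.8, 0.1]
gripper_width: 59.9
```

```bash
python3 - <<'E'
from h import *
snap("c",(435,220),(291,290),6)
snap("c2",(237,210),None,6)
E
```

```text
(no output)
```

View pics/cside.png

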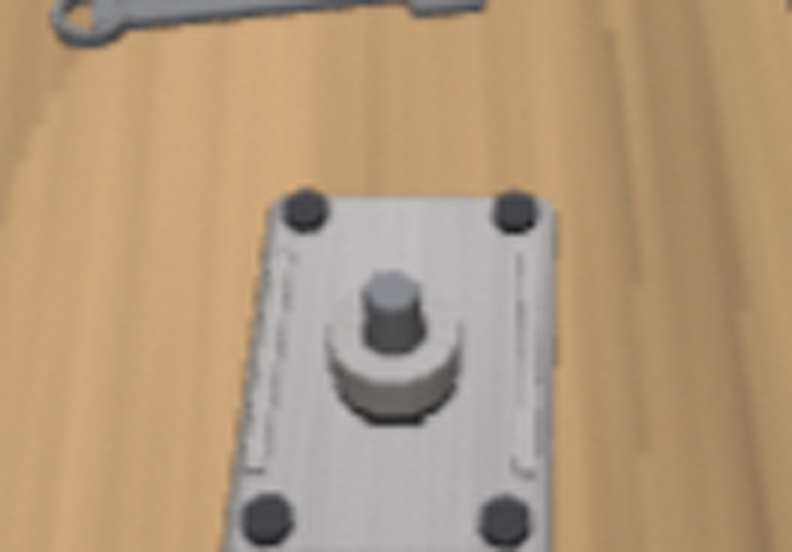

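View pics/ctop.png

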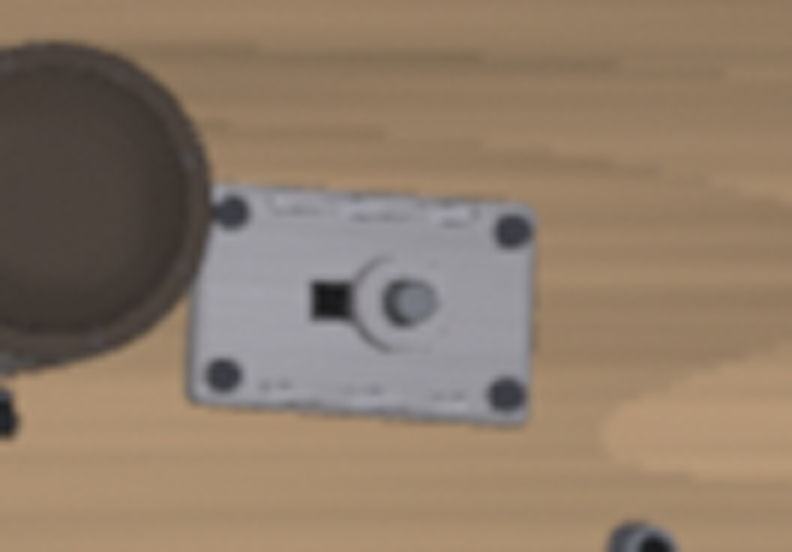

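View pics/c2top.png

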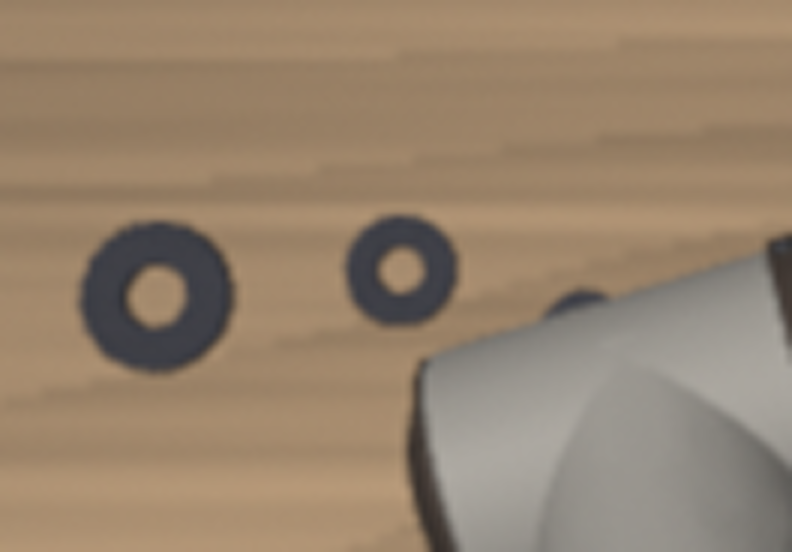

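Request:
carry_out([
  [[0.004,0.0475,0,0,0,0,-0.5],[0.004,0.0475,0,0,0,0,-0.5],[0.004,0.0475,0,0,0,0,-0.5],[0.004,0.0475,0,0,0,0,-0.5],[0.004,0.0475,0,0,0,0,-0.5]],
])

```text
clock: 10.8
position: [518.5, 218.9, 135.5]
ee_rot: [-0.707, 0.708, -0.0, -0.0]
contact_force: [0.6, -0.4, 0.2]
gripper_width: 64.0
```

Request:
carry_out([
  [[0.004,0.0475,-0.01,0,0,0,-0.5],[0.0043,0.0475,-0.01,0,0,0,-0.5],[0,0,-0.048,0,0,0,-0.5],[0,0,-0.04,0,0,0,-0.5],[0,0,-0.015,0,0,0,-0.5]],
])

```text
clock: 11.3
position: [524.5, 310.4, 7.6]
ee_rot: [-0.706, 0.708, 0.0, -0.004]
contact_force: [-0.1, -1.0, -0.3]
gripper_width: 63.9
```

Request:
carry_out([
  [[0,0,-0.003,0,0,0,-0.4],[0,0,0,0,0,0,-0.35],[0,0,-0.002,0,0,0,-0.35]],
])

```text
clock: 11.6
position: [528.0, 313.7, 9.3]
ee_rot: [-0.707, 0.707, -0.0, 0.002]
contact_force: [0.2, -0.3, 0.6]
gripper_width: 58.0
```

Request:
carry_out([
  [[0,0,0,0,0,0,-0.35],[0,0,0,0,0,0,-0.15],[0,0,0,0,0,0,-0.1],[0,0,0,0,0,0,-0.1]],
])

```text
clock: 12.0
position: [526.7, 313.6, 8.1]
ee_rot: [0.707, -0.707, -0.0, -0.0]
contact_force: [-0.4, 0.5, 0.5]
gripper_width: 46.9
```

```bash
python3 - <<'E'
from h import *
snap("d",None,(305,165),8)
E
```

```text
(no output)
```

View pics/dside.png

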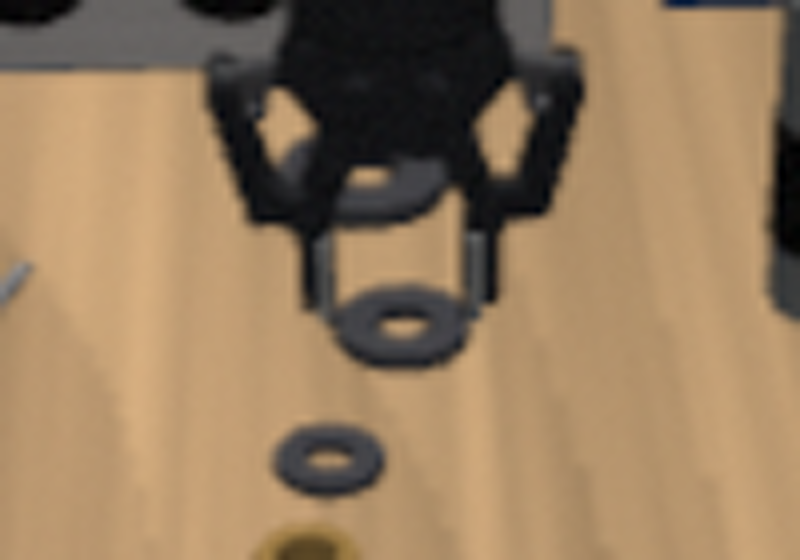

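Request:
carry_out([
  [[0,0,0,0,0,0,-0.35],[0,0,0,0,0,0,-0.35],[0,0,-0.0015,0,0,0,-0.3],[0,0,-0.0015,0,0,0,-0.3],[0,0,0,0,0,0,-0.3]],
])

```text
clock: 12.55
position: [526.4, 313.2, 4.2]
ee_rot: [0.707, -0.707, -0.0, 0.0]
contact_force: [0.2, -0.2, -0.0]
gripper_width: 55.4
```

Request:
carry_out([
  [[0,0,-0.001,0,0,0,-0.15],[0,0,0,0,0,0,-0.1],[0,0,0,0,0,0,-0.05],[0,0,0,0,0,0,-0.05]],
])

```text
clock: 12.95
position: [527.5, 314.0, 5.8]
ee_rot: [0.708, -0.707, 0.0, -0.001]
contact_force: [-1.6, -1.0, 9.8]
gripper_width: 45.1
```

Request:
carry_out([
  [[0,0,0.001,0,0,0,0.1],[0,0,0,0,0,0,0.1],[0,0,0,0,0,0,0.1]],
])

```text
clock: 13.25
position: [527.1, 314.1, 6.8]
ee_rot: [0.707, -0.707, 0.0, -0.001]
contact_force: [-2.7, 0.5, 9.8]
gripper_width: 38.5
```

```bash
python3 - <<'E'
from h import *
snap("e",None,(305,165),8)
E
```

```text
(no output)
```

View pics/eside.png

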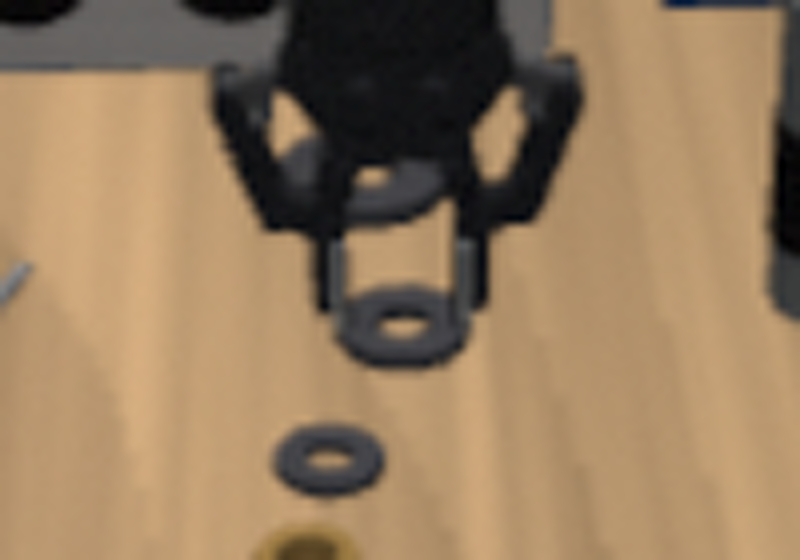

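Request:
carry_out([
  [[0,0,0.006,0,0,0,-0.2],[0,0,0,0,0,0,-0.45],[0,0,0,0,0,0,-0.45],[0,0,-0.005,0,0,0,-0.45],[0,0,-0.005,0,0,0,-0.4]],
])

```text
clock: 13.8
position: [526.4, 313.2, -0.1]
ee_rot: [-0.707, 0.707, 0.0, -0.0]
contact_force: [0.8, 0.1, 1.0]
gripper_width: 59.8
```

Request:
carry_out([
  [[0,0,-0.001,0,0,0,-0.4],[0,0,-0.001,0,0,0,-0.35],[0,0,0,0,0,0,-0.3],[0,0,0,0,0,0,-0.3]],
])

```text
clock: 14.2
position: [526.6, 313.5, -1.4]
ee_rot: [0.707, -0.707, 0.0, -0.0]
contact_force: [-0.5, -0.2, 0.1]
gripper_width: 55.7
```

Pinch along x.

Request:
carry_out([
  [[0,0,0,0,0,0,-0.2],[0,0,0,0,0,0,-0.1],[0,0,0,0,0,0,-0.1],[0,0,0,0,0,0,-0.1]],
])

```text
clock: 14.6
position: [526.8, 313.6, -0.3]
ee_rot: [0.707, -0.707, 0.0, -0.0]
contact_force: [-1.3, -1.2, 5.3]
gripper_width: 48.5
```

Request:
carry_out([
  [[0,0,0,0,0,0,-0.4],[0,0,0.001,0,0,0,-0.45],[0,0,0,0,0,8.5,-0.45],[0,0,0,0,0,8.5,-0.45],[0,0,0,0,0,8.5,-0.45]],
])

```text
clock: 15.1
position: [526.5, 313.4, -0.7]
ee_rot: [0.847, -0.531, -0.0, 0.0]
contact_force: [0.5, -0.4, -0.7]
gripper_width: 61.8
```

Request:
carry_out([
  [[0,0,0,0,0,8.5,-0.45],[0,0,0,0,0,8.5,-0.45],[0,0,0,0,0,8.5,-0.45],[0,0,0,0,0,8.5,-0.45],[0,0,0,0,0,8.5,-0.45]],
])

```text
clock: 15.6
position: [526.5, 313.4, -0.7]
ee_rot: [0.982, -0.188, -0.0, 0.0]
contact_force: [-0.4, -0.9, 0.2]
gripper_width: 62.1
```

Request:
carry_out([
  [[0,0,0,0,0,8.5,-0.4],[0,0,0,0,0,8.5,-0.4],[0,0,-0.0005,0,0,5,-0.3],[0,0,0,0,0,0,-0.2],[0,0,0,0,0,0,0]],
])

```text
clock: 16.1
position: [526.8, 313.7, -0.4]
ee_rot: [1.0, -0.001, 0.0, -0.0]
contact_force: [-1.0, -0.5, 3.8]
gripper_width: 48.1
```

Request:
carry_out([
  [[0,0,0,0,0,0,0],[0,0,0,0,0,0,0],[0,0,0,0,0,0,0]],
])

```text
clock: 16.4
position: [526.8, 313.7, -0.4]
ee_rot: [1.0, -0.0, 0.0, -0.0]
contact_force: [-0.7, -0.4, 5.8]
gripper_width: 48.3
```

Request:
carry_out([
  [[0,0,0.03,0,0,0,0],[0,0,0.048,0,0,0,0],[-0.004,-0.044,0.02,0,0,0,0],[-0.004,-0.048,0.01,0,0,0,0],[-0.004,-0.048,0.01,0,0,0,0]],
])

```text
clock: 16.9
position: [513.7, 172.0, 117.1]
ee_rot: [1.0, 0.0, -0.0, 0.0]
contact_force: [0.7, -0.4, -0.9]
gripper_width: 48.4
```

Request:
carry_out([
  [[-0.004,-0.0485,0,0,0,0,0],[-0.004,-0.0485,0,0,0,0,0],[-0.004,-0.0485,0,0,0,0,0],[-0.004,-0.0485,0,0,0,0,0],[-0.004,-0.0485,0,0,0,0,0]],
])

```text
clock: 17.4
position: [493.5, -71.0, 116.5]
ee_rot: [1.0, -0.0, -0.001, -0.0]
contact_force: [1.0, -0.3, -0.6]
gripper_width: 48.3
```

Request:
carry_out([
  [[-0.004,-0.0485,0,0,0,0,0],[-0.004,-0.0485,-0.005,0,0,0,0],[-0.0043,-0.0491,-0.01,0,0,0,0],[0,0,-0.01,0,0,0,0],[0,0,-0.005,0,0,0,0]],
])

```text
clock: 17.9
position: [480.6, -216.0, 85.3]
ee_rot: [1.0, -0.002, -0.002, -0.0]
contact_force: [0.3, 0.7, -1.3]
gripper_width: 48.2
```

```bash
python3 - <<'E'
from h import *
snap("f",None,(291,290),6)
s=arm.read_state();print(s['position'],s['contact_force'],s['joint_vel'])
E
```

```text
[ 480.65670815 -214.89607708   85.00781182] [-0.49320661  0.88736747 -2.15524359] [ 0.03586329 -0.02058592  0.01026384  0.00400907 -0.02852973  0.00096698]
```

View pics/fside.png

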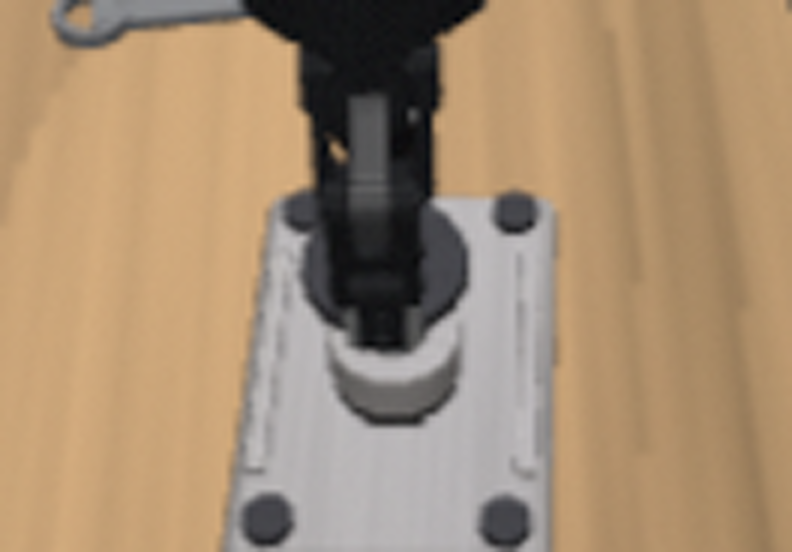

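Request:
carry_out([
  [[0,0,0,0,0,0,0],[0,0,0,0,0,0,0],[0,0,-0.004,0,0,0,0],[0,0,-0.003,0,0,0,0],[0,0,-0.001,0,0,0,0]],
])

```text
clock: 18.45
position: [482.2, -214.4, 78.9]
ee_rot: [1.0, 0.0, -0.0, -0.0]
contact_force: [-0.8, -0.3, -1.6]
gripper_width: 48.3
```

Request:
carry_out([
  [[0,0,-0.0015,0,0,0,0],[0,0,-0.0015,0,0,0,0],[0,0,-0.001,0,0,0,0],[0,0,-0.001,0,0,0,0]],
])

```text
clock: 18.85
position: [482.3, -214.9, 74.1]
ee_rot: [1.0, 0.0, 0.0, 0.0]
contact_force: [0.4, -0.5, -0.7]
gripper_width: 48.1
```

Request:
carry_out([
  [[0,0,-0.003,0,0,0,0],[0,0,-0.003,0,0,0,0],[0,0,-0.003,0,0,0,0],[0,0,-0.002,0,0,0,0],[0,0,-0.001,0,0,0,0]],
])

```text
clock: 19.35
position: [482.1, -214.9, 61.8]
ee_rot: [1.0, 0.0, -0.0, -0.0]
contact_force: [-0.4, 0.1, -0.8]
gripper_width: 48.2
```

Request:
carry_out([
  [[0,0,-0.001,0,0,0,0],[0,0,-0.001,0,0,0,0],[0,0,-0.001,0,0,0,0]],
])

```text
clock: 19.65
position: [482.3, -214.9, 59.2]
ee_rot: [1.0, 0.0, 0.0, 0.0]
contact_force: [-0.5, 0.1, -0.9]
gripper_width: 48.0
```

Request:
carry_out([
  [[0,0,-0.001,0,0,0,0],[0,0,-0.0005,0,0,0,0],[0,0,0,0,0,0,0]],
])

```text
clock: 19.95
position: [482.3, -214.9, 57.8]
ee_rot: [1.0, 0.0, -0.0, 0.0]
contact_force: [-0.7, 0.5, 0.0]
gripper_width: 48.2
```

Release gently and rise.

Request:
carry_out([
  [[0,0,0,0,0,0,-0.3],[0,0,0,0,0,0,-0.4],[0,0,0,0,0,0,-0.4],[0,0,0.02,0,0,0,-0.4],[0,0,0.045,0,0,0,-0.4]],
])

```text
clock: 20.45
position: [479.6, -214.3, 120.0]
ee_rot: [1.0, -0.0, -0.005, -0.001]
contact_force: [0.9, -0.4, 0.2]
gripper_width: 60.0
```

Request:
carry_out([
  [[0,0.04,0.01,0,0,0,-0.4],[0.001,0.048,0,0,0,0,-0.4],[0.001,0.048,0,0,0,0,-0.4],[0.001,0.048,0,0,0,0,-0.4],[0.001,0.048,0,0,0,0,-0.4]],
])

```text
clock: 20.95
position: [486.1, 18.9, 133.1]
ee_rot: [1.0, -0.0, 0.0, -0.0]
contact_force: [1.1, -0.2, 0.6]
gripper_width: 59.7
```

```bash
python3 - <<'E'
from h import *
snap("g",None,(291,290),6)
s=arm.read_state();print(s['position'],s['contact_force'])
E
```

```text
[487.42945846  24.18010575 133.34753893] [ 0.09273321  3.51098173 -0.1171511 ]
```

View pics/gside.png

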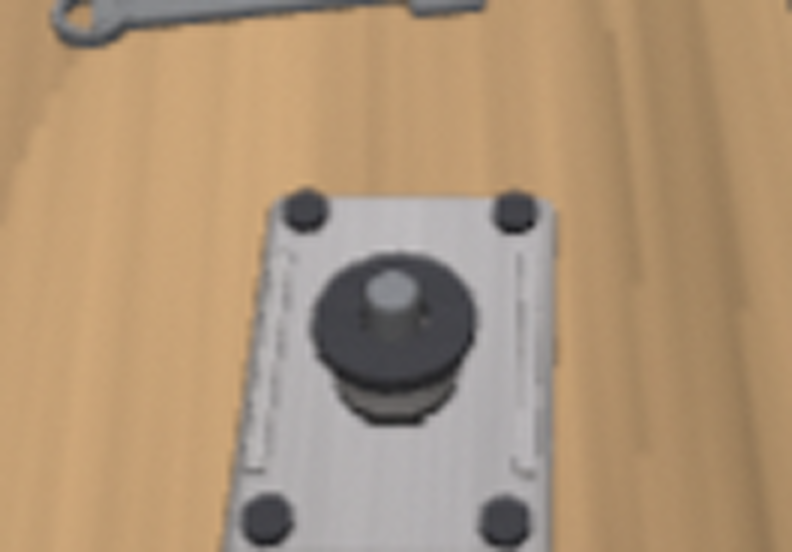

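Request:
carry_out([
  [[0.0015,0.044,0,0,0,0,-0.4],[0.0015,0.044,0,0,0,0,-0.4],[0.0012,0.0432,-0.01,0,0,0,-0.4],[0,0,-0.045,0,0,0,-0.4],[0,0,-0.04,0,0,0,-0.4]],
])

```text
clock: 21.5
position: [491.0, 150.3, 37.2]
ee_rot: [1.0, 0.001, 0.001, -0.001]
contact_force: [0.8, -0.4, -0.9]
gripper_width: 60.0
```

Request:
carry_out([
  [[0,0,-0.02,0,0,0,-0.3],[0,0,-0.006,0,0,0,-0.3],[0,0,-0.003,0,0,0,-0.2],[0,0,0,0,0,0,-0.1],[0,0,0,0,0,0,0]],
])

```text
clock: 22.0
position: [491.4, 148.8, 10.0]
ee_rot: [1.0, 0.0, 0.001, -0.001]
contact_force: [0.3, -0.2, -0.3]
gripper_width: 42.6
```

Request:
carry_out([
  [[0,0,0,0,0,0,0.1],[0,0,0,0,0,0,0.2],[0,0,0,0,0,0,0.22],[0,0,0,0,0,0,0.22]],
])

```text
clock: 22.4
position: [491.2, 148.7, 10.0]
ee_rot: [1.0, 0.0, 0.001, -0.001]
contact_force: [-1.1, -0.5, 6.3]
gripper_width: 34.1
```

Request:
carry_out([
  [[0,0,0,0,0,0,0],[0,0,0,0,0,0,-0.2],[0,0,0,0,0,-8.5,-0.2],[0,0,0,0,0,-8.5,-0.2],[0,0,0,0,0,-8.5,-0.2]],
])

```text
clock: 22.9
position: [490.4, 148.2, 8.5]
ee_rot: [0.975, -0.224, -0.0, 0.0]
contact_force: [0.6, 0.2, 0.0]
gripper_width: 51.3
```

Request:
carry_out([
  [[0,0,0,0,0,-8.5,-0.2],[0,0,0,0,0,-8.5,-0.2],[0,0,0,0,0,-8.5,-0.2],[0,0,0,0,0,-8.5,-0.2],[0,0,0,0,0,-8.5,-0.2]],
])

```text
clock: 23.4
position: [490.3, 148.2, 8.5]
ee_rot: [0.827, -0.562, -0.0, 0.0]
contact_force: [0.4, -0.6, -0.2]
gripper_width: 51.3
```

Request:
carry_out([
  [[0,0,0,0,0,-8.5,-0.2],[0,0,0,0,0,-8.5,-0.2],[0,0,0,0,0,-5,-0.2],[0,0,0,0,0,0,0]],
])

```text
clock: 23.8
position: [490.4, 148.2, 8.5]
ee_rot: [0.707, -0.707, -0.0, 0.0]
contact_force: [-0.6, -0.1, 0.5]
gripper_width: 43.1
```

Request:
carry_out([
  [[0,0,-0.001,0,0,0,0.1],[0,0,0,0,0,0,0.4],[0,0,0,0,0,0,0.4],[0,0,0,0,0,0,0.4],[0,0,0,0,0,0,0.4]],
])

```text
clock: 24.3
position: [490.5, 148.3, 7.9]
ee_rot: [0.707, -0.707, 0.0, -0.0]
contact_force: [-1.8, -0.8, 4.9]
gripper_width: 32.9
```

Request:
carry_out([
  [[0,0,0.03,0,0,0,0.4],[0,0,0.048,0,0,0,0.4],[-0.001,-0.0453,0.02,0,0,0,0.4],[-0.001,-0.0453,0.007,0,0,0,0.4],[-0.001,-0.0455,0,0,0,0,0.4]],
])

```text
clock: 24.8
position: [487.8, 11.5, 113.8]
ee_rot: [0.708, -0.706, 0.001, -0.001]
contact_force: [0.4, 0.3, -1.9]
gripper_width: 32.9
```

Request:
carry_out([
  [[-0.001,-0.0455,0,0,0,0,0.4],[-0.001,-0.0455,0,0,0,0,0.4],[-0.001,-0.0455,0,0,0,0,0.4],[-0.001,-0.0455,0,0,0,0,0.4],[-0.0011,-0.0452,-0.01,0,0,0,0.4]],
])

```text
clock: 25.3
position: [482.7, -216.8, 103.1]
ee_rot: [0.707, -0.707, 0.001, -0.001]
contact_force: [0.4, 0.8, -0.9]
gripper_width: 33.0
```

Request:
carry_out([
  [[0,0,-0.004,0,0,0,0.4],[0,0,0,0,0,0,0.4],[0,0,0,0,0,0,0.4],[0,0,0,0,0,0,0.4]],
])

```text
clock: 25.7
position: [482.7, -213.8, 98.8]
ee_rot: [0.708, -0.706, 0.0, -0.0]
contact_force: [-0.2, 0.1, -1.0]
gripper_width: 33.5
```

```bash
python3 - <<'E'
from h import *
snap("i",None,(291,290),6)
s=arm.read_state();print(s['position'],s['contact_force'])
E
```

```text
[ 482.79239029 -213.81519301   98.97244101] [ 0.59934307  0.27175646 -1.48278227]
```

View pics/iside.png

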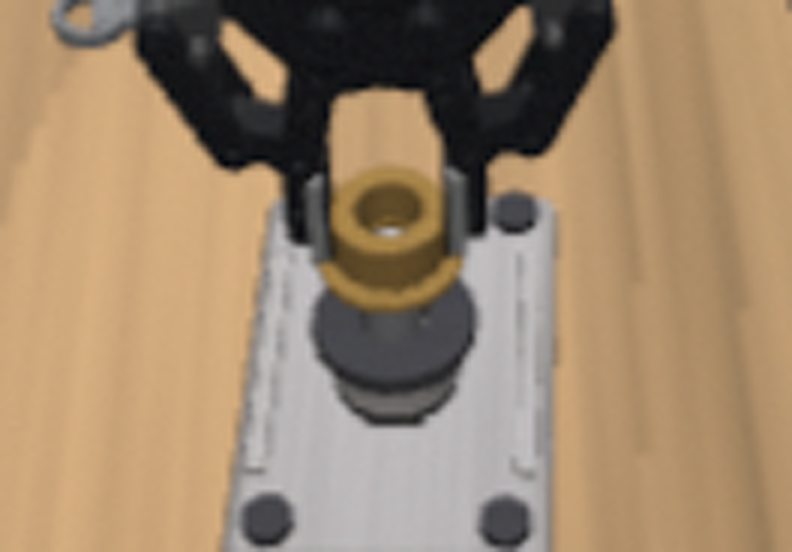

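Request:
carry_out([
  [[0,0,-0.005,0,0,0,0.4],[0,0,-0.004,0,0,0,0.4],[0,0,-0.002,0,0,0,0.4],[0,0,-0.001,0,0,0,0.4],[0,0,0,0,0,0,0.4]],
])

```text
clock: 26.25
position: [482.3, -214.9, 86.4]
ee_rot: [0.707, -0.707, -0.0, 0.0]
contact_force: [0.2, 0.6, -1.9]
gripper_width: 33.2
```

Request:
carry_out([
  [[0,0,-0.0015,0,0,0,0.4],[0,0,-0.0015,0,0,0,0.4],[0,0,-0.001,0,0,0,0.4],[0,0,-0.001,0,0,0,0.4]],
])

```text
clock: 26.65
position: [482.4, -215.0, 81.6]
ee_rot: [0.707, -0.707, 0.0, -0.0]
contact_force: [0.1, -0.5, -1.6]
gripper_width: 33.1
```

Request:
carry_out([
  [[0,0,-0.0025,0,0,0,0.4],[0,0,-0.002,0,0,0,0.4],[0,0,-0.001,0,0,0,0.4],[0,0,-0.0005,0,0,0,0.4],[0,0,0,0,0,0,0.4]],
])

```text
clock: 27.15
position: [482.4, -215.0, 75.6]
ee_rot: [0.707, -0.707, -0.0, 0.0]
contact_force: [-0.5, -0.5, -1.0]
gripper_width: 32.9
```

Request:
carry_out([
  [[0,0,-0.0005,0,0,0,0.4],[0,0,-0.0005,0,0,0,0.4],[0,0,-0.0005,0,0,0,0.4],[0,0,0,0,0,0,0.4]],
])

```text
clock: 27.55
position: [482.4, -215.0, 74.2]
ee_rot: [0.707, -0.707, 0.0, -0.0]
contact_force: [0.3, 0.1, -0.8]
gripper_width: 33.0
```

Request:
carry_out([
  [[0,0,-0.0005,0,0,0,0.4],[0,0,-0.0005,0,0,0,0.4],[0,0,-0.0005,0,0,0,0.4],[0,0,-0.0005,0,0,0,0.4]],
])

```text
clock: 27.95
position: [482.5, -215.1, 73.0]
ee_rot: [0.707, -0.707, 0.0, -0.0]
contact_force: [-2.0, 1.2, 4.8]
gripper_width: 33.3
```

Request:
carry_out([
  [[0,0,-0.0005,0,0,0,0.4],[0,0,-0.0005,0,0,0,0.4],[0,0,-0.0005,0,0,0,0.4],[0,0,-0.0005,0,0,0,0.4]],
])

```text
clock: 28.35
position: [482.5, -215.1, 71.0]
ee_rot: [0.707, -0.707, 0.0, -0.0]
contact_force: [-2.5, 1.1, 5.1]
gripper_width: 33.0
```

Request:
carry_out([
  [[0,0,-0.0005,0,0,0,0.4],[0,0,-0.0005,0,0,0,0.4],[0,0,-0.0005,0,0,0,0.4],[0,0,-0.0005,0,0,0,0.4]],
])

```text
clock: 28.75
position: [482.5, -215.1, 69.0]
ee_rot: [0.707, -0.707, 0.0, -0.0]
contact_force: [-2.8, 1.7, 5.2]
gripper_width: 32.9
```

Request:
carry_out([
  [[0,0,-0.0005,0,0,0,0.4],[0,0,-0.0005,0,0,0,0.4]],
])

```text
clock: 28.95
position: [482.5, -215.1, 68.0]
ee_rot: [0.707, -0.707, 0.0, -0.0]
contact_force: [-1.2, 1.7, 5.4]
gripper_width: 33.1
```

Request:
carry_out([
  [[0,0,-0.0004,0,0,0,0.4],[0,0,-0.0003,0,0,0,0.4]],
])

```text
clock: 29.15
position: [482.5, -215.1, 67.7]
ee_rot: [0.707, -0.707, 0.0, 0.0]
contact_force: [-3.8, 1.6, 9.5]
gripper_width: 33.1
```

Request:
carry_out([
  [[0,0,-0.0004,0,0,0,0.4],[0,0,0,0,0,0,0.4]],
])

```text
clock: 29.35
position: [482.6, -215.2, 67.7]
ee_rot: [0.707, -0.707, 0.0, 0.0]
contact_force: [-3.2, 2.3, 10.0]
gripper_width: 32.9
```

Request:
carry_out([
  [[0,0,-0.0005,0,0,0,0.4],[0,0,-0.0005,0,0,0,0.4],[0,0,0,0,0,0,0.4]],
])

```text
clock: 29.65
position: [482.6, -215.2, 67.6]
ee_rot: [0.708, -0.707, 0.001, 0.0]
contact_force: [-5.7, 3.4, 15.8]
gripper_width: 33.0
```

Request:
carry_out([
  [[0,0,0.0014,0,0,0,0.4],[0,0,0,0,0,0,0.1],[0,0,0,0,0,0,-0.2],[0,0,0,0,0,0,-0.4],[0,0,0,0,0,0,-0.4]],
])

```text
clock: 30.15
position: [482.4, -215.0, 66.1]
ee_rot: [0.707, -0.707, -0.0, 0.0]
contact_force: [-0.4, 0.6, 0.0]
gripper_width: 59.7
```

Request:
carry_out([
  [[0,0,0.02,0,0,0,-0.4],[0,0,0.045,0,0,0,-0.4],[0,0.04,0.02,0,0,0,-0.4],[0,0.048,0,0,0,0,-0.4],[0,0.048,0,0,0,0,-0.4]],
])

```text
clock: 30.65
position: [482.7, -77.8, 152.3]
ee_rot: [-0.707, 0.708, -0.001, 0.001]
contact_force: [0.3, 0.4, -0.6]
gripper_width: 59.6
```

Request:
carry_out([
  [[0,0.048,0,0,0,0,-0.4],[0,0.048,0,0,0,0,-0.4],[0,0,0,0,0,0,-0.4]],
])

```text
clock: 30.95
position: [482.9, 21.5, 151.7]
ee_rot: [0.71, -0.705, 0.0, -0.001]
contact_force: [0.3, -1.1, -0.6]
gripper_width: 59.7
```

```bash
python3 - <<'E'
from h import *
snap("j",(438,222),(291,290),6)
T=optics.get_image("top");S=optics.get_image("side")
for n,d in(("top",T),("side",S)): cv2.imwrite(f"pics/fin{n}.png",d['color'][:,:,::-1])
for z in (72,82): print(z,proj(S,[[482.5,-215,z]]),proj(S,[[482.5-18,-215,z],[482.5+18,-215,z],[482.5,-233,z],[482.5,-197,z]]))
print(proj(T,[[482.5,-215,82]]))
E
```

```text
72 [[290.18615748 294.82306608]] [[280.41853306 295.26961079]
 [299.93012268 294.37760299]
 [290.24799298 302.59449827]
 [290.12665157 287.34441573]]
82 [[289.96727087 291.24414352]] [[280.11655908 291.69009266]
 [299.79392036 290.7992837 ]
 [290.02531877 299.0120276 ]
 [289.91142803 283.77133885]]
[[438.70437561 223.76147953]]
```

View pics/jside.png

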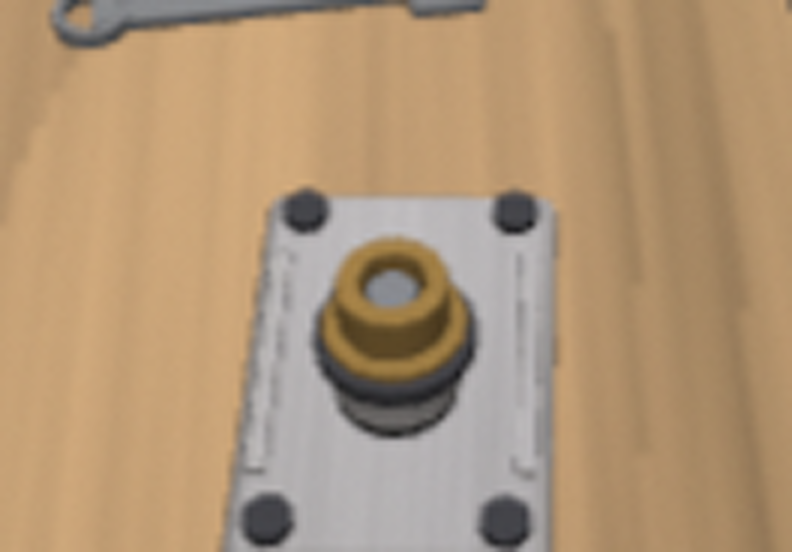

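View pics/finside.png

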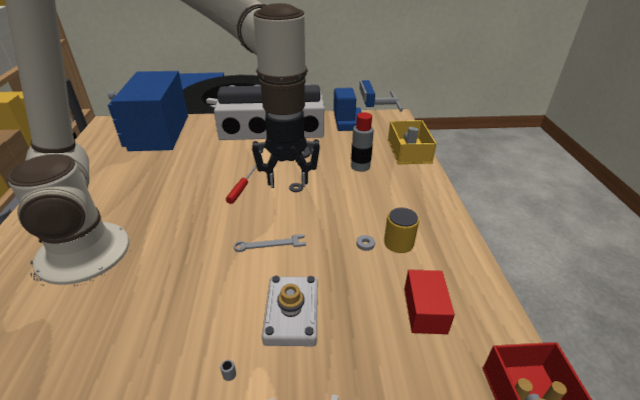

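View pics/jtop.png

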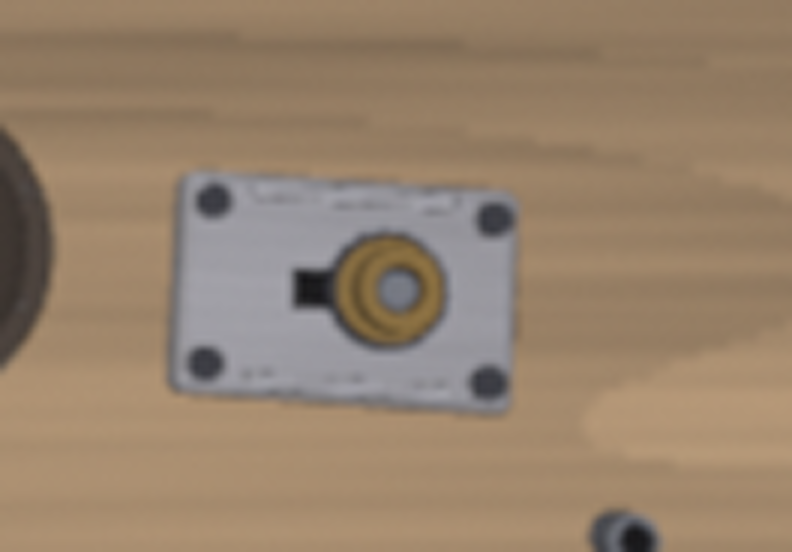

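```bash
python3 -c "
from bench import arm, job_done
s=arm.read_state();print(s['clock'],s['contact_force']);print(job_done())"
```

```text
31.15 [-0.16744266  0.14053811 -0.29526367]
the job is handed in; nothing more can be done
None
```

I threaded the spacer, the middle-sized dark washer and the bushing (flange down) onto the stud, pressed the stack home, let go, and handed the job in at about 31 s.

**Pressing:** The rubber ring slid with a reading of about 5 N. The push then rose to about 16 N with no further movement, at a tool height of 67.6 mm against the 67.9 mm I expected for home. The highest bracket force I read was about 17 N (vertical and sideways together), well under the 40 N limit.

**Final pictures:** The stack looks level and centred on the stud. The bushing's top is within about 1–2 mm of its home height, which is as close as I can read from the image. The other things on the bench look unmoved by eye. The gripper is clear, and the last force reading was near zero.

**What went wrong on the way:**
- **Washer grip:** My first try to grip the washer was too high. The fingers closed on top of it with about 10 N until I re-gripped lower down.
- **Spacer:** It rubbed the stud with about 5 N sideways until I shifted it 1.5 mm along the slot.

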